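# Run out the drill stand's stabiliser leg to its mark and lock it

### The job

Press the drill stand's yellow release pedal fully down to its stop and let it up, so that the stabiliser leg springs off its catch. Then take the leg by its crossbar foot on the cam lever's side, draw it out until the red line on the leg meets the outer face of the clamp collar, and hold it there while sliding your hand along the foot to sweep the orange cam lever fully shut. Finish still gripping the foot, with the leg on its mark and the lever shut, leaving the other things on the desk where they are.

Things in the scene. Friction and masses are not known exactly. Their poses are not given: they have to be found in the camera images.
- stand: Portable drill stand, fixed, base 345 x 150 mm, elsewhere each time; green drill on a column at its rear. Origin: on the desk under the middle of the clamp collar's outer face. x: level, the way the leg slides out (the base lies to -x); y: level, left of x; pedal on the +y side, cam lever on the -y side; z up. From 120 mm behind the face outward nothing is taller than 75 mm; farther back it is 490 mm high.
- collar_face (a point): Middle of the outer face of the aluminium clamp collar, at the level of the leg's top, 44 mm above the desk: the red line belongs here. Axes like the stand's. The collar spans 36 mm back from this face, 48 mm to the stand's -y and 28 mm to +y, and is 52 mm high.
- pedal (a joint): Angle of the yellow release pedal, rad: 0 up (at rest), 0.30 at its stop. A spring returns it when let go; pressed on its pad, about 2 N starts it and 8 N holds it at the stop. Past about 0.15 it lifts a catch off the leg. Its hinge runs along the stand's x axis, at stand x -66, y 40, z 50 mm.
- pedal_pad (a point): Point on top of the pedal's ribbed pad where it is pressed: 50 mm out (stand's +y) from the hinge, 64 mm above the desk at rest, 49 mm at the stop. The pad is 48 mm (along the stand's x) by 66 mm, sloping up outward by 0.2 rad at rest and down by 0.1 rad at the stop.
- leg: The stabiliser leg with its crossbar foot, an upright blue bar with black end caps: 16 mm thick (along the slide), 230 mm long (across it), 44 mm high. Origin: centre of the foot, 27 mm above the desk; axes like the stand's. In the stand's x the origin is at 14 mm when parked, about 40 mm when sprung out, 68 mm with the red line at the collar's face, 99 mm fully out. It only slides.
- length_mark (a point): Red line (3.5 mm wide) across the leg, a tube 28 mm wide, its top 44 mm above the desk: middle of the line, on top. Off its catch an inner spring moves the leg to about 26 mm out and draws it back there from farther out, with about 4 N at the mark (54 mm out), so it must be held until locked; the closing cam drags it inward too, up to some 17 N in all.
- lever (a joint): Angle of the orange cam lever, rad: 0 shut (lying along the leg), growing as it swings level away from the leg, to the stand's -y; open limit 0.75, start 0.58 to 0.70. It stays where it is left, and stays shut by its own cam, which bears on the leg from about 0.6 on. Pushed 55 to 75 mm from its pivot it takes up to 6 to 9 N to shut.
- lever_pivot (a point): Upright pivot of the cam lever, on the collar (stand x -14, y -30 mm), at the lever's mid-height, 63 mm above the desk. The lever is 12 mm wide, reaches 95 mm from here, and lies 57 to 70 mm above the desk, 8 mm clear over the foot.
- lever_tip (a point): Free end of the lever, mid-height. Fingers that straddle the foot from above on its lever side, outside the lever, stand up past the lever's level: when the leg is on its mark and they are slid along the foot towards the leg, the finger on the collar's side sweeps the lever shut. Shut, the lever's outer side is 36 mm from the leg's middle line.
- sanding_block: Bystander: blue silicone sanding block 66 x 118 x 42 mm; origin under its centre.
- stud_finder: Bystander: yellow stud finder 72 x 150 x 36 mm; origin under its centre.
- tape_measure: Bystander: orange and black tape measure 44 x 74 x 61 mm; origin under its centre.
- bit_case: Bystander: red steel drill bit case 78 x 115 x 26 mm; origin under its centre.
- locking_pliers: Bystander: steel locking pliers 245 mm long, 18 mm high, lying flat; origin under the middle.
- punch: Bystander: stainless steel punch 122 mm long, 13 mm thick, lying; origin under the middle.

How it is judged (in metres and radians):
On the way, in this order (a step that is already met when the one before it is completed fails the run):
1. the pedal is pressed down to its stop (value of joint pedal above 0.275 rad), for 0.05 s.
2. the leg is held by its foot on the mark, with the lever still open (x of length_mark in the frame of collar_face between -0.004 and 0.004 m and value of joint lever above 0.4 rad and contact force between the fingers and leg above 1 N), for 0.2 s.
3. the lever is shut with the leg still held on the mark (value of joint lever below 0.07 rad and x of length_mark in the frame of collar_face between -0.004 and 0.004 m and contact force between the fingers and leg above 1 N), for 0.2 s.
At the end, for the whole second after the job is handed in: The fingers still grip the foot (contact force over 1 N), the leg rests with its red line within 4 mm of the collar's outer face, the cam lever is shut (within 0.07 rad, 4 degrees) and the pedal is back up (within 0.05 rad) (all of step 3 and linear speed of leg below 0.01 m/s and value of joint pedal below 0.05 rad); the arm keeps its last pose, push and grip.
It fails at once if the lever is more than half shut while the leg is over 8 mm off its mark (value of joint lever below 0.3 rad and (x of length_mark in the frame of collar_face below -0.008 m or x of length_mark in the frame of collar_face above 0.008 m)).
It fails at once if the hand has left the foot while the lever is part shut (value of joint lever below 0.4 rad and (x of the grasp point in the frame of leg below -0.06 m or x of the grasp point in the frame of leg above 0.06 m or z of the grasp point in the frame of leg above 0.08 m)).
It fails at once if another thing on the desk was pushed more than 20 mm (distance of any of sanding_block, stud_finder, tape_measure, bit_case, locking_pliers, punch from where it was at the start of the episode above 0.02 m).
It also fails if it takes over 54 s, if anything falls off the work surface, if the arm or the gripper's body presses on something with over 40 N, if the wrist force passes 120 N, or if a joint passes its speed limit or range.

### The arm

A 6-joint arm with a two-finger parallel gripper is mounted at the origin on the work surface. World frame = base frame: x ahead of the robot, y to its left, z up, the work surface at z = 0. Lengths are in m, angles in degrees, forces in N, time in s.
With the tool pointing down it reaches from about 0.4 to 0.825 m from the base axis. Payload 7 kg.
Tool frame: the origin (TCP) lies on the mounting face of the last link; the fingertips stand 178 mm ahead of it and the grasp point (between the pads) lies 159 mm ahead of it; z points along the fingers, y is the direction in which the jaws open and shut (so a half turn about z gives the same grasp; the last joint's range is limited). The gripper opens to 88 mm and grips with 3 to 60 N. Pads are 19 mm wide; open, the fingers measure 130 mm over their backs; the gripper's body (78 mm by 193 mm) begins 47 mm behind the grasp point.
Start: joints at [16.507, 20.546, 0.682, 0, -70.136, -16.507], TCP at [0.675, -0, 0.405] pointing down, gripper open.
Joint ranges: [-176.03, 176.03], [-82.01, 121.73], [-58.28, 71.71], [-173.87, 95.51], [-174.79, -0.11], [-173.66, 173.66]. Speed limits (degrees/s): [136.94, 136.94, 172.46, 180, 180, 180].

### API

Orientations are given as [roll, pitch, yaw] about the fixed x, y, z axes, in that order (R = Rz(yaw) Ry(pitch) Rx(roll)).
In Python, from plant import r gives the robot as it stands. The module is installed in compiled form; this text tells all that it offers.
- The arm moves only by the tool carry_out, never from a script. Its argument "plan" is a list of rows, each a list of 3 entries, a list of its own where there are three numbers: the shift along the tool's x, y, z in m, then the turn, a rotation vector about the tool's x, y, z in degrees, then the closure in counts, from 0 (fully open) to 255 (shut). In form: [[[x, y, z], [ax, ay, az], hand], ...]. A call has 1 to 12 rows; each row shifts and turns the commanded pose from where the row before left it, along the tool's axes as they then stand; what a row does not reach is not made up. A row lasts 1/12 s, in which the tool goes at most 41.7 mm and 7.16 degrees, less where a joint would pass 70% of its speed; a pose out of reach is approached as far as the arm can. A call is refused whole if a number of a shift passes 0.0417 or a number of a turn 7.16, either way. A call with a gripper value outside its range is refused whole. The fingers move at their own pace and stop on an object; "grip_force" is the grip in N (left out, the last holds). Time passes only in rows, so rows that do not move let the fingers close. It gives the time, the measured TCP pose, the force and the opening at its end, in the units of the state.
- r.get_state(): the state, without advancing time (a new reading comes with each control period).
- r.capture(name): name is "scene" or "side" or "wrist"; returns the picture (400x640x3 uint8, red, green, blue); there is no depth.
- r.get_calibration(name): a dict with "K" (3x3 intrinsics, pixels), "D" ([k1, k2, p1, p2, k3] as OpenCV has them; the pictures are not rectified), "rvec" (rotation vector, rad) and "tvec" (3), from world to camera coordinates, as OpenCV has them. Camera axes: x right, y down, z forward; pixel columns grow to the right and rows downward; lengths in m; the calibration is good to about 2 mm. A picture is of the moment at which its call begins: read the wrist's pose just before it. get_calibration takes no time and is no camera call; for the wrist camera it gives the pose at the moment of the call.
- r.close_job(): hands the job in, once; it reports no verdict.
The state is a dict: "time_s": time; "joints": joint angles; "qd": joint speeds; "joint_torque": joint torques, N m; "tcp_pos": TCP position; "eef_rot": TCP orientation; "contact_force": force on the tool from outside, world axes, zero at the start; "moment": the same for the moment, N m; "gripper_width": finger opening in m.
Only numpy, scipy, OpenCV 4.12 (cv2) and the standard library are available. Lean on these libraries where they do the work, as an engineer would, in place of code of your own. Each camera call takes 0.05 s, during which the arm holds its last target. There are 200 camera calls.

## Working session

There is one attempt and no reset: what is moved stays moved. The work goes in short steps, Python scripts to look and compute and a tool call to move; the robot and the scene stay as the last step left them, time stands still between calls to the robot, and variables do not carry over. Pictures are saved under pics/ and viewed, about 8 in all and at most 12, crops included, and the job is handed in when it is done.

Besides the shell and the picture viewer there is one more tool, called after "Request:" by a JSON object that holds its "fn" and its "kwargs", one argument or row to a line. carry_out: Moves the arm, as the interface text tells. Its arguments: {"type":"object","properties":{"plan":{"type":"array","items":{"type":"array"}},"grip_force":{"type":"number"}},"required":["plan"]}

```bash
mkdir -p pics
cat > h.py <<'E'
import numpy as np, cv2
from plant import r
def cal(n):
    c=r.get_calibration(n); return np.array(c["K"]),np.array(c["D"]),cv2.Rodrigues(np.array(c["rvec"],float))[0],np.array(c["tvec"],float).ravel()
def ray(c,uv):
    K,D,R,t=c; p=cv2.undistortPoints(np.array(uv,float).reshape(-1,1,2),K,D).reshape(-1,2)
    d=np.c_[p,np.ones(len(p))]@R; return -R.T@t,d
def onz(c,uv,z):
    o,d=ray(c,uv); return o+d*((z-o[2])/d[:,2])[:,None]
def proj(c,P):
    K,D,R,t=c; return cv2.projectPoints(np.array(P,float).reshape(-1,1,3),cv2.Rodrigues(R)[0],t,K,D)[0].reshape(-1,2)
def save(n,im): cv2.imwrite(f"pics/{n}.png",im[:,:,::-1])
E
python3 - <<'E'
from h import *
for n in("scene","side"):
    im=r.capture(n); np.save(n+".npy",im); save(n+"0",im)
    c=cal(n); print(n,-c[2].T@c[3],c[0][0,0])
print(r.get_state())
E
```

```text
scene [1.18545279 0.16314585 1.2366246 ] 506.5598543909192
side [0.25974711 0.71743403 0.8353356 ] 418.587516157355
{'time_s': 0.1, 'joints': array([ 1.65063488e+01,  2.05869320e+01,  6.40381355e-01, -1.73161960e-02,
       -7.01340259e+01, -1.65071311e+01]), 'qd': array([ 0.05286398, -0.06139968,  0.17060534,  0.04397994, -0.00909535,
       -0.0127274 ]), 'joint_torque': array([-1.42273191e-03, -5.84165347e+01,  2.93752134e+01,  7.01551259e+00,
        1.01412315e-02, -6.66964229e-05]), 'tcp_pos': array([ 6.74840992e-01, -6.53614602e-06,  4.03832322e-01]), 'eef_rot': array([ 1.79918119e+02, -7.28828599e-03, -9.00066730e+01]), 'contact_force': array([-0.46790421, -0.4347501 ,  0.19512002]), 'moment': array([-0.02400819, -0.03956999,  0.0302971 ]), 'gripper_width': 0.0877165246857257}
```

View pics/scene0.png

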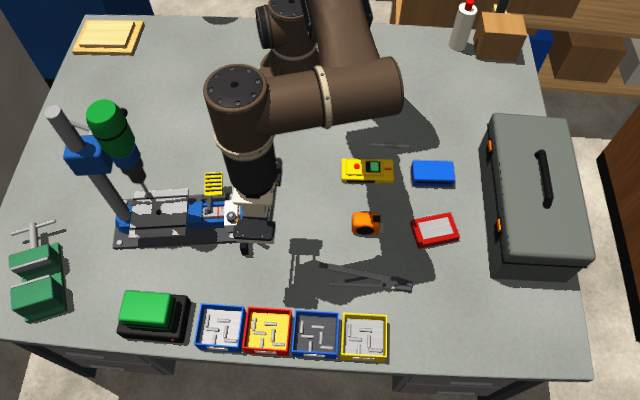

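View pics/side0.png

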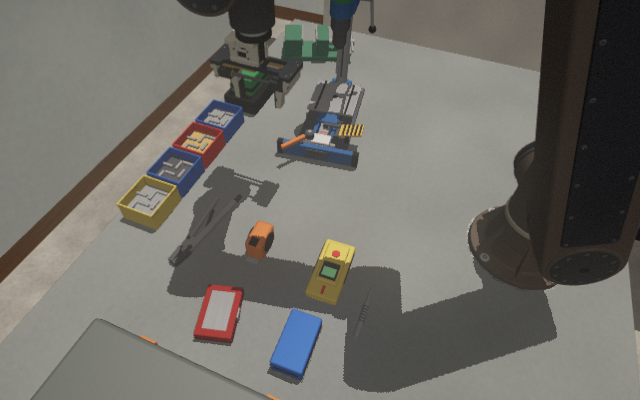

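Run:
```python
from h import *
s=np.load("side.npy"); c=cal("side"); hsv=cv2.cvtColor(s,cv2.COLOR_RGB2HSV)
save("sidecrop",cv2.resize(s[95:195,260:380],None,fx=6,fy=6,interpolation=cv2.INTER_CUBIC))
def blob(m,roi):
    z=np.zeros_like(m);x0,y0,x1,y1=roi;z[y0:y1,x0:x1]=m[y0:y1,x0:x1];n,l,st,ce=cv2.connectedComponentsWithStats(z)
    k=1+np.argmax(st[1:,4]);return st[k],ce[k],l==k
for nm,lo,hi,roi in(("yel",(20,120,110),(35,255,255),(330,110,380,150)),("or",(5,150,100),(18,255,255),(260,120,330,160)),("blue",(100,120,40),(125,255,255),(260,140,370,175))):
    m=cv2.inRange(hsv,lo,hi); m=cv2.morphologyEx(m,cv2.MORPH_CLOSE,np.ones((5,5))); st,ce,k=blob(m,roi); print(nm,st,ce)
    ys,xs=np.nonzero(k); print(cv2.boxPoints(cv2.minAreaRect(np.c_[xs,ys].astype(np.float32))).round(1).tolist())
S=np.load("scene.npy");cs=cal("scene");m=cv2.inRange(cv2.cvtColor(S,cv2.COLOR_RGB2HSV),(20,120,110),(35,255,255));m=cv2.morphologyEx(m,cv2.MORPH_CLOSE,np.ones((5,5)))
st,ce,k=blob(m,(195,160,230,205));print("scene yel",st,ce,onz(cs,ce,.064))
print(onz(c,[(350,131)],.064))
```

```text
yel [339 124  25  12 262] [350.80534351 129.86641221]
[[339.0, 124.0], [363.0, 124.0], [363.0, 135.0], [339.0, 135.0]]
or [281 134  24  13  68] [292.57352941 140.52941176]
[[280.6000061035156, 144.1999969482422], [302.8999938964844, 133.60000610351562], [304.29998779296875, 136.60000610351562], [282.0, 147.1999969482422]]
blue [302 144  50  11 112] [327.16964286 148.61607143]
[[302.0, 145.1999969482422], [302.3999938964844, 142.8000030517578], [351.3999938964844, 152.0], [350.8999938964844, 154.39999389648438]]
scene yel [204 172  19  24 408] [212.82352941 183.54901961] [[ 0.49302144 -0.17668423  0.064     ]]
[[ 0.48914664 -0.16315878  0.064     ]]
```

View pics/sidecrop.png

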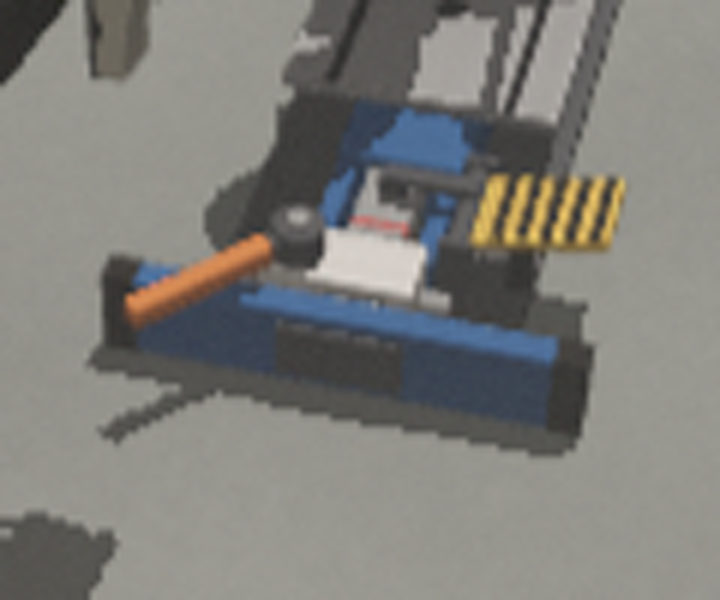

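Run:
```python
from h import *
c=cal("side")
P=lambda x,y:(260+x/6,95+y/6)
L,R=onz(c,[P(106,281),P(590,364)],.049); u=(L-R)/np.linalg.norm(L-R)  # -y stand
print(L,R,np.linalg.norm(L-R)); y=-u; x=np.array([y[1],-y[0],0]); o=(L+R)/2-22e-3*x; o[2]=0
yaw=np.degrees(np.arctan2(x[1],x[0])); print("origin",o,"yaw",yaw)
W=lambda a,b,z=0:o+a*x+b*y+np.array([0,0,z])
print("pad pred",W(-.066,.09,.064),"tip",W(-.014,-.03))
print("pad side",proj(c,W(-.066,.09,.064))," scene",proj(cal("scene"),W(-.066,.09,.064)), "pivot side (309,132)",proj(c,W(-.014,-.03,.070)))
for n,uv in(("side",P(382,222)),):print("mark",onz(c,[uv],.044),W(-.054,0))
w=cal("wrist");st=r.get_state();print("wristcam",-w[2].T@w[3],w[2][2],w[0][0,0])
save("wrist0",r.capture("wrist"))
```

```text
[ 0.66335029 -0.05722069  0.049     ] [ 0.440148   -0.09345539  0.049     ] 0.22612433548539457
origin [ 0.55527448 -0.09705375  0.        ] yaw 99.22096502693404
pad pred [ 0.47701348 -0.17662269  0.064     ] tip [ 0.5871302  -0.10606557  0.        ]
pad side [[355.63560818 129.23309356]]  scene [[213.84162163 178.55918808]] pivot side (309,132) [[309.90107722 132.54602564]]
mark [[ 0.56299584 -0.15186367  0.044     ]] [ 0.56392757 -0.15035595  0.        ]
wristcam [ 0.67508035 -0.08316443  0.38468697] [-0.00147862  0.30564    -0.952146  ] 334.7352540335262
```

View pics/wrist0.png

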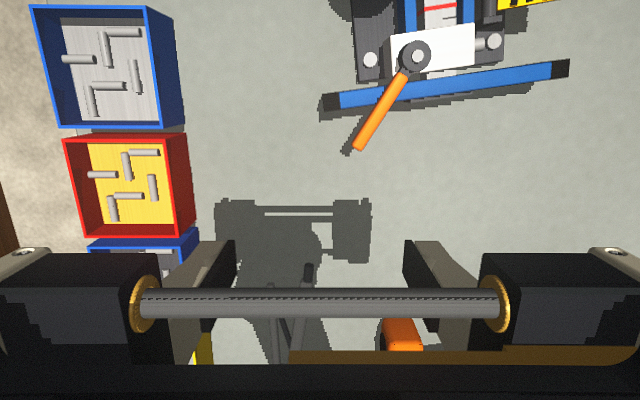

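Run:
```python
from h import *
w=cal("wrist"); im=r.capture("wrist"); hsv=cv2.cvtColor(im,cv2.COLOR_RGB2HSV)
m=cv2.inRange(hsv,(100,120,90),(125,255,255)); m[:, :325]=0; m[:55]=0; m[115:]=0; m[:85,:500]*=(np.arange(500)[None,:]>0).astype(np.uint8)
n,l,s,ce=cv2.connectedComponentsWithStats(m)
big=[k for k in range(1,n) if s[k,4]>150]; print(s[big])
ys,xs=np.nonzero(np.isin(l,big)); sel=ys>60; P=onz(w,np.c_[xs,ys],.049)[:,:2]
rc=cv2.minAreaRect(P.astype(np.float32)); print(rc, cv2.boxPoints(rc))
red=cv2.inRange(hsv,(172,100,100),(180,255,255))|cv2.inRange(hsv,(0,120,120),(6,255,255)); red[:, :400]=0; red[:,500:]=0; red[30:]=0
ys,xs=np.nonzero(red); print("mark",xs.mean(),ys.mean(),onz(w,[(xs.mean(),ys.mean())],.044))
print("ends",onz(w,[(319,97),(322,111),(569,61),(569,77)],.049)); print("pivot,tip",onz(w,[(416,55),(356,151)],.070))
print("pad px part",onz(w,[(498,10)],.06))
o=cv2.inRange(hsv,(8,150,120),(18,255,255));o[:60]=0;o[160:]=0;ys,xs=np.nonzero(o);Q=onz(w,np.c_[xs,ys],.07)[:,:2];rq=cv2.minAreaRect(Q.astype(np.float32));print("lever",cv2.boxPoints(rq),rq)
```

```text
[[ 395   62  157   40 2606]
 [ 339   86   47   23  702]]
((0.5568795204162598, -0.08674062788486481), (0.1987074762582779, 0.015813888981938362), 7.79718017578125) [[ 0.45737165 -0.0923858 ]
 [ 0.45951706 -0.10805348]
 [ 0.6563874  -0.08109546]
 [ 0.654242   -0.06542778]]
mark 440.1278195488722 6.345864661654136 [[ 0.56596352 -0.15402763  0.044     ]]
ends [[ 0.67494396 -0.07635221  0.049     ]
 [ 0.67202609 -0.06333448  0.049     ]
 [ 0.44369292 -0.10758906  0.049     ]
 [ 0.44043615 -0.09368809  0.049     ]]
pivot,tip [[ 0.59086924 -0.1114998   0.07      ]
 [ 0.63996372 -0.02791985  0.07      ]]
pad px part [[ 0.52122094 -0.14767048  0.06      ]]
lever [[ 0.58554935 -0.03981432]
 [ 0.59839654 -0.09928279]
 [ 0.8949263  -0.03522237]
 [ 0.8820791   0.0242461 ]] ((0.740237832069397, -0.037518344819545746), (0.30337047576904297, 0.060840364545583725), 12.190476417541504)
```

Request:
{"fn": "carry_out", "kwargs": {
  "plan": [
    [[0,0,0],[0,0,7],255],
    [[0,0,0],[0,0,7],255],
    [[0,0,0],[0,0,7],255],
    [[0,0,0],[0,0,7],255],
    [[0,0,0],[0,0,7],255],
    [[0,0,0],[0,0,7],255],
    [[0,0,0],[0,0,7],255],
    [[0,0,0],[0,0,7],255],
    [[0,0,0],[0,0,7],255],
    [[0,0,0],[0,0,7],255],
    [[0,0,0],[0,0,7],255],
    [[0,0,0],[0,0,7],255]
  ],
  "grip_force": 20
}}

```text
time_s: 1.2
tcp_pos: [0.6749, 0.0, 0.4044]
eef_rot: [180.0, -0.0, -174.3]
contact_force: [0.0, 0.1, -0.9]
gripper_width: 0.0133
```

Run:
```python
from h import *
print(r.get_state())
```

```text
{'time_s': 1.2, 'joints': array([ 1.65101906e+01,  2.05572784e+01,  6.66548767e-01, -7.00230028e-03,
       -7.01358262e+01, -1.00853912e+02]), 'qd': array([-3.53253418e-03,  1.05500765e-02,  4.25800541e-02, -3.29818573e-02,
       -1.93946634e-02, -8.33751173e+01]), 'joint_torque': array([ 6.72602982e-03, -5.81469762e+01,  2.92334354e+01,  6.94068119e+00,
       -8.16788385e-02,  2.42271468e+00]), 'tcp_pos': array([6.74910710e-01, 2.40659165e-05, 4.04398640e-01]), 'eef_rot': array([ 1.79998534e+02, -2.73208121e-02, -1.74346101e+02]), 'contact_force': array([ 0.02192486,  0.07742607, -0.85754888]), 'moment': array([ 0.02420283, -0.1172321 , -0.0351729 ]), 'gripper_width': 0.01333353542761062}
```

Request:
{"fn": "carry_out", "kwargs": {
  "plan": [
    [[0,0,0],[0,0,7],255],
    [[0,0,0],[0,0,7],255],
    [[0,0,0],[0,0,7],255],
    [[0,0,0],[0,0,7],255],
    [[0,0,0],[0,0,7],255],
    [[0,0,0],[0,0,7],255],
    [[0,0,0],[0,0,7],255],
    [[0,0,0],[0,0,7],255],
    [[0,0,0],[0,0,7],255],
    [[0,0,0],[0,0,7],255],
    [[0,0,0],[0,0,7],255],
    [[0,0,0],[0,0,4],255]
  ]
}}

```text
time_s: 2.2
tcp_pos: [0.6826, -0.0346, 0.4029]
eef_rot: [179.7, -2.7, 108.2]
contact_force: [-0.2, 0.5, 0.7]
gripper_width: 0.0002
```

Request:
{"fn": "carry_out", "kwargs": {
  "plan": [
    [[-0.008,-0.026,0],[0,0,0],255],
    [[-0.008,-0.026,0],[0,0,0],255],
    [[-0.008,-0.026,0],[0,0,0],255],
    [[-0.008,-0.026,0],[0,0,0],255],
    [[-0.008,-0.026,0],[0,0,0],255],
    [[-0.008,-0.026,0],[0,0,0],255],
    [[-0.008,-0.026,0],[0,0,0],255],
    [[-0.008,-0.026,0],[0,0,0],255],
    [[-0.008,-0.026,0],[0,0,0],255],
    [[0,0,0],[0,0,0],255]
  ]
}}

```text
time_s: 3.03
tcp_pos: [0.4788, -0.1777, 0.3987]
eef_rot: [179.7, -2.7, 107.9]
contact_force: [-0.6, -0.4, -0.7]
gripper_width: 0.0006
```

```bash
cat >> h.py <<'E'
O=np.array([.5588,-.1006]); A=np.radians(97.8); X=np.array([np.cos(A),np.sin(A)]); Y=np.array([-X[1],X[0]])
def stand(p): d=np.array(p[:2])-O; return np.array([d@X,d@Y])
def world(a,b): return O+a*X+b*Y
def rep(g=.159,target=None):
    from scipy.spatial.transform import Rotation as Q
    s=r.get_state(); M=Q.from_euler("xyz",s["eef_rot"],degrees=True).as_matrix(); gp=s["tcp_pos"]+g*M[:,2]
    print("t",round(s["time_s"],2),"tcp",s["tcp_pos"].round(4),"rpy",s["eef_rot"].round(2),"pt stand",stand(gp).round(4),"z",gp[2].round(4),"F",s["contact_force"].round(1),"w",s["gripper_width"].round(4),"j6",s["joints"][5].round(1))
    if target is not None:
        d=np.r_[world(*target[:2]),target[2]]-gp; print(" need tool shift",(M.T@d).round(4))
E
python3 -c "
from h import *
rep(.178,(-.063,.09,.080)); save('wrist1',r.capture('wrist'))"
```

```text
Traceback (most recent call last):
  File "h.py", line 19, in rep
    print("t",round(s["time_s"],2),"tcp",s["tcp_pos"].round(4),"rpy",s["eef_rot"].round(2),"pt stand",stand(gp).round(4),"z",gp[2].round(4),"F",s["contact_force"].round(1),"w",s["gripper_width"].round(4),"j6",s["joints"][5].round(1))
                                                                                                                                                                                ^^^^^^^^^^^^^^^^^^^^^^^^
AttributeError: 'float' object has no attribute 'round'
```

```bash
sed -i 's/s\["gripper_width"\].round(4)/round(float(s["gripper_width"]),4)/' h.py
python3 -c "
from h import *
rep(.178,(-.063,.09,.080)); save('wrist1',r.capture('wrist'))"
```

```text
t 3.03 tcp [ 0.4788 -0.1777  0.3987] rpy [179.75  -2.67 107.93] pt stand [-0.0573  0.0904] z 0.2209 F [-0.6 -0.4 -0.7] w 0.0006 j6 -161.5
 need tool shift [-0.0123 -0.0013  0.1405]
```

View pics/wrist1.png

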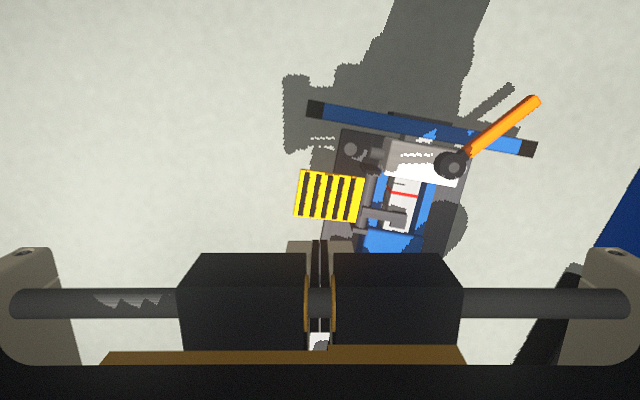

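Request:
{"fn": "carry_out", "kwargs": {
  "plan": [
    [[0,0,0.01],[0,-2.7,5],255],
    [[0,0,0.02],[0,0,0],255],
    [[0,0,0.02],[0,0,0],255],
    [[0,0,0.02],[0,0,0],255],
    [[0,0,0.02],[0,0,0],255],
    [[0,0,0.02],[0,0,0],255],
    [[0,0,0.01],[0,0,0],255],
    [[0,0,0],[0,0,0],255]
  ]
}}

```text
time_s: 3.75
tcp_pos: [0.4823, -0.1753, 0.2763]
eef_rot: [-179.9, -0.0, 103.0]
contact_force: [-1.0, -1.1, 0.5]
gripper_width: 0.0005
```

Run:
```python
from h import *
rep(.178,(-.063,.09,.070)); w=cal("wrist"); im=r.capture("wrist"); hsv=cv2.cvtColor(im,cv2.COLOR_RGB2HSV)
m=cv2.inRange(hsv,(22,150,120),(33,255,255)); m=cv2.morphologyEx(m,cv2.MORPH_CLOSE,np.ones((15,15)))
n,l,s,c=cv2.connectedComponentsWithStats(m); k=1+np.argmax(s[1:,4]); ys,xs=np.nonzero(l==k)
P=onz(w,np.c_[xs,ys],.064); q=np.array([stand(p) for p in P]); print(s[k],q.min(0),q.max(0))
```

```text
t 3.75 tcp [ 0.4823 -0.1753  0.2763] rpy [-1.7994e+02 -3.0000e-02  1.0301e+02] pt stand [-0.0636  0.0862] z 0.0983 F [-1.  -1.1  0.5] w 0.0005 j6 -168.9
 need tool shift [ 0.0009 -0.0037  0.0283]
[ 279  194  107   72 4683] [-0.08827677  0.04784454] [-0.03978835  0.11061823]
```

Request:
{"fn": "carry_out", "kwargs": {
  "plan": [
    [[0,-0.003,0.012],[0,0,0],255],
    [[0,0,0.012],[0,0,0],255],
    [[0,0,0.008],[0,0,0],255],
    [[0,0,0.006],[0,0,0],255],
    [[0,0,0.004],[0,0,0],255],
    [[0,0,0.003],[0,0,0],255],
    [[0,0,0],[0,0,0],255]
  ]
}}

```text
time_s: 4.38
tcp_pos: [0.4797, -0.1764, 0.2335]
eef_rot: [179.9, 0.0, 103.0]
contact_force: [-2.8, -0.1, 4.6]
gripper_width: 0.0005
```

Request:
{"fn": "carry_out", "kwargs": {
  "plan": [
    [[0,0,0.002],[0,0,0],255],
    [[0,0,0.002],[0,0,0],255],
    [[0,0,0.001],[0,0,0],255],
    [[0,0,0],[0,0,0],255]
  ]
}}

```text
time_s: 4.72
tcp_pos: [0.4797, -0.1764, 0.2291]
eef_rot: [179.8, 0.1, 103.0]
contact_force: [-4.7, -0.3, 8.4]
gripper_width: 0.0005
```

Request:
{"fn": "carry_out", "kwargs": {
  "plan": [
    [[0,0,0.002],[0,0,0],255],
    [[0,0,0.002],[0,0,0],255],
    [[0,0,0],[0,0,0],255],
    [[0,0,0],[0,0,0],255]
  ]
}}

```text
time_s: 5.05
tcp_pos: [0.4798, -0.1765, 0.2267]
eef_rot: [179.8, 0.1, 103.1]
contact_force: [-10.2, 2.5, 22.9]
gripper_width: 0.0005
```

Request:
{"fn": "carry_out", "kwargs": {
  "plan": [
    [[0,0,-0.01],[0,0,0],255],
    [[0,0,-0.02],[0,0,0],255],
    [[0,0,-0.03],[0,0,0],200],
    [[0,0,-0.03],[0,0,0],100],
    [[0,0,-0.03],[0,0,0],0],
    [[0,0,-0.03],[0,0,0],0],
    [[0,0,0],[0,0,0],0]
  ]
}}

```text
time_s: 5.63
tcp_pos: [0.4812, -0.1766, 0.3813]
eef_rot: [179.2, 0.3, 103.1]
contact_force: [1.9, 0.5, 0.8]
gripper_width: 0.0283
```

```bash
cat >> h.py <<'E'
def foot(lo=(100,110,60)):
    w=cal("wrist"); im=r.capture("wrist"); hsv=cv2.cvtColor(im,cv2.COLOR_RGB2HSV)
    m=cv2.inRange(hsv,lo,(125,255,255)); ys,xs=np.nonzero(m); P=onz(w,np.c_[xs,ys],.049); q=np.array([stand(p) for p in P])
    red=cv2.inRange(hsv,(172,100,80),(180,255,255))|cv2.inRange(hsv,(0,130,80),(5,255,255)); ys,xs=np.nonzero(red); R=np.array([stand(p) for p in onz(w,np.c_[xs,ys],.044)]).reshape(-1,2)
    R=R[(abs(R[:,1])<.02)&(R[:,0]>-.08)&(R[:,0]<.03)]; print("mark",len(R),R.mean(0) if len(R) else "")
    o=cv2.inRange(hsv,(6,170,110),(18,255,255)); ys,xs=np.nonzero(o); L=np.array([stand(p) for p in onz(w,np.c_[xs,ys],.070)]).reshape(-1,2)
    L=L[(L[:,1]<-.02)&(L[:,1]>-.12)&(L[:,0]>-.02)&(L[:,0]<.1)]
    if len(L)>50: v=cv2.fitLine(L.astype(np.float32),cv2.DIST_HUBER,0,.01,.01).ravel(); print("lever",len(L),abs(np.arctan(v[1]/v[0])),L.min(0),L.max(0))
    return im,q
E
python3 - <<'E'
from h import *
rep(.159); im,q=foot(); save("wrist2",im)
for a,b in((-.09,-.05),(.03,.09)):
    s=q[(q[:,1]>a)&(q[:,1]<b)&(q[:,0]>-.02)]; print(len(s),np.percentile(s[:,0],[2,50,98]) if len(s) else "")
E
```

```text
t 5.63 tcp [ 0.4812 -0.1766  0.3813] rpy [179.22   0.28 103.08] pt stand [-0.0653  0.085 ] z 0.2224 F [1.9 0.5 0.8] w 0.0283 j6 -168.9Traceback (most recent call last):
  File "<stdin>", line 2, in <module>
  File "h.py", line 25, in foot
    red=cv2.inRange(hsv,(172,100,80),(180,255,255))|cv2.inRange(hsv,(0,130,80),(5,255,255)); ys,xs=np.nonzero(red); R=np.array([stand(p) for p in onz(w,np.c_[xs,ys],.044)]).reshape(-1,2)
                                                                                                                                                  ~~~^^^^^^^^^^^^^^^^^^^^^
  File "h.py", line 9, in onz
    o,d=ray(c,uv); return o+d*((z-o[2])/d[:,2])[:,None]
        ~~~^^^^^^
  File "h.py", line 6, in ray
    K,D,R,t=c; p=cv2.undistortPoints(np.array(uv,float).reshape(-1,1,2),K,D).reshape(-1,2)
                 ~~~~~~~~~~~~~~~~~~~^^^^^^^^^^^^^^^^^^^^^^^^^^^^^^^^^^^^^^^^
cv2.error: OpenCV(4.12.0) /io/opencv/modules/calib3d/src/undistort.dispatch.cpp:347: error: (-215:Assertion failed) CV_IS_MAT(_src) && CV_IS_MAT(_dst) && (_src->rows == 1 || _src->cols == 1) && (_dst->rows == 1 || _dst->cols == 1) && _src->cols + _src->rows - 1 == _dst->rows + _dst->cols - 1 && (CV_MAT_TYPE(_src->type) == CV_32FC2 || CV_MAT_TYPE(_src->type) == CV_64FC2) && (CV_MAT_TYPE(_dst->type) == CV_32FC2 || CV_MAT_TYPE(_dst->type) == CV_64FC2) in function 'cvUndistortPointsInternal'
```

```bash
sed -i 's/^def ray(c,uv):/def ray(c,uv):\n    uv=np.r_[np.array(uv,float).reshape(-1,2),[[-1,-1]]] if len(uv)==0 else uv/' h.py
python3 - <<'E'
from h import *
im,q=foot(); save("wrist2",im)
for a,b in((-.09,-.05),(.03,.09)):
    s=q[(q[:,1]>a)&(q[:,1]<b)&(q[:,0]>-.02)]; print(len(s),np.percentile(s[:,0],[2,50,98]) if len(s) else "")
E
```

```text
mark 0 
lever 634 0.67526984 [-0.0027602  -0.09196946] [ 0.06069712 -0.03454216]
454 [0.02903295 0.03765825 0.04434944]
1407 [0.02862208 0.03661792 0.04439226]
```

View pics/wrist2.png

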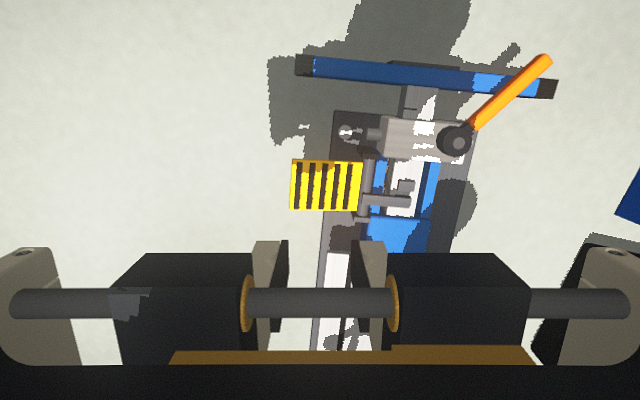

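Request:
{"fn": "carry_out", "kwargs": {
  "plan": [
    [[0.02,0,0],[0,0,0],0],
    [[0.02,0.01,0],[0,0,0],0],
    [[0.02,0.02,0],[0,0,0],0],
    [[0.01,0.028,0],[0,0,0],0],
    [[0.01,0.028,0],[0,0,0],0],
    [[0.007,0.028,0],[0,0,0],0],
    [[0,0.028,0],[0,0,0],0],
    [[0,0.028,0],[0,0,-2],0],
    [[0,0.028,0],[0,0,-6],0],
    [[0,0,0],[0,0,-7],0],
    [[0,0,0],[0,0,-7],0],
    [[0,0,0],[0,0,-7],0]
  ]
}}

```text
time_s: 6.73
tcp_pos: [0.6554, -0.0704, 0.3731]
eef_rot: [178.7, -1.8, 134.2]
contact_force: [-0.1, 0.0, -1.4]
gripper_width: 0.0875
```

Request:
{"fn": "carry_out", "kwargs": {
  "plan": [
    [[0,0,0],[0,0,-7],0],
    [[0,0,0],[0,0,-7],0],
    [[0,0,0],[0,0,-7],0],
    [[0,0,0],[0,0,-7],0],
    [[0,0,0],[0,0,-7],0],
    [[0,0,0],[0,0,-7],0],
    [[0,0,0],[0,0,-7],0],
    [[0,0,0],[0,0,-6.7],0],
    [[0,0,0],[0,0,0],0]
  ]
}}

```text
time_s: 7.48
tcp_pos: [0.6549, -0.0706, 0.374]
eef_rot: [177.8, 0.2, -170.2]
contact_force: [-0.9, -0.4, 0.1]
gripper_width: 0.0877
```

Run:
```python
from h import *
im,q=foot(); save("wrist3",im); rep(.159,(.039,-.104,.16))
for a,b in((-.09,-.05),(.03,.09)):
    s=q[(q[:,1]>a)&(q[:,1]<b)&(q[:,0]>-.02)]; print(len(s),np.percentile(s[:,0],[2,50,98]) if len(s) else "")
```

```text
mark 0 
lever 482 0.7244803 [-0.00270972 -0.09274223] [ 0.0604572  -0.03840198]
t 7.53 tcp [ 0.6549 -0.0707  0.3741] rpy [ 1.7777e+02  1.5000e-01 -1.7058e+02] pt stand [ 0.0228 -0.0995] z 0.2153 F [-0.6 -0.8 -0.4] w 0.0879 j6 -89.7
 need tool shift [-0.0048  0.0139  0.0559]
389 [0.02866861 0.0366022  0.04415468]
634 [0.02806063 0.03620526 0.044235  ]
```

View pics/wrist3.png

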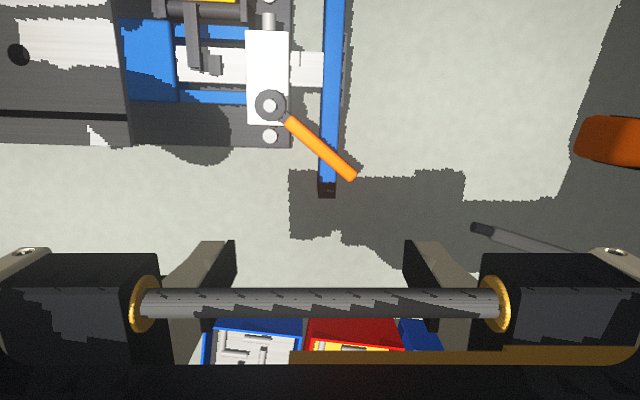

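Request:
{"fn": "carry_out", "kwargs": {
  "plan": [
    [[0,0,0.02],[2.2,0,1.7],0],
    [[0,0,0.02],[0,0,0],0],
    [[-0.005,0.01,0.01],[0,0,0],0],
    [[0,0,0],[0,0,0],0]
  ]
}}

```text
time_s: 7.87
tcp_pos: [0.6583, -0.0581, 0.3221]
eef_rot: [179.9, -0.1, -172.3]
contact_force: [-0.7, -0.1, -0.7]
gripper_width: 0.0875
```

Run:
```python
from h import *
im=r.capture("wrist"); w=cal("wrist"); rep(.159,(.0365,-.104,.034))
K=np.array([.0,-.02])
# expected pixels of collar face edge, then profile of grey across it
hsv=cv2.cvtColor(im,cv2.COLOR_RGB2HSV)
for y in(-.04,-.025,.022):
    xs=np.arange(-.02,.025,.001); P=[np.r_[world(x,y),.052] for x in xs]; uv=proj(w,P).round().astype(int)
    print(y,[(int(x*1000+.5),int(im[v,u].mean())) if 0<=v<400 and 0<=u<640 else None for x,(u,v) in zip(xs[::1],uv[::1])])
```

```text
t 7.92 tcp [ 0.6587 -0.0585  0.3239] rpy [ 1.7998e+02  5.0000e-02 -1.7225e+02] pt stand [ 0.0282 -0.1048] z 0.1649 F [ 0.4  0.3 -0. ] w 0.0876 j6 -94.0
 need tool shift [0.0009 0.0082 0.1309]
-0.04 [(-19, 138), (-18, 137), (-17, 137), (-16, 139), (-15, 138), (-14, 143), (-13, 141), (-12, 137), (-11, 138), (-10, 141), (-9, 140), (-8, 138), (-7, 110), (-6, 117), (-5, 146), (-4, 138), (-3, 143), (-2, 141), (-1, 140), (0, 126), (0, 83), (1, 92), (2, 95), (3, 77), (4, 97), (5, 106), (6, 106), (7, 102), (8, 105), (9, 105), (10, 103), (11, 105), (12, 109), (13, 107), (14, 104), (15, 103), (16, 102), (17, 140), (18, 205), (19, 203), (20, 199), (21, 200), (22, 203), (23, 202), (24, 203)]
-0.025 [(-19, 153), (-18, 158), (-17, 165), (-16, 159), (-15, 157), (-14, 155), (-13, 154), (-12, 154), (-11, 153), (-10, 153), (-9, 151), (-8, 154), (-7, 124), (-6, 92), (-5, 83), (-4, 118), (-3, 163), (-2, 169), (-1, 150), (0, 125), (0, 111), (1, 112), (2, 104), (3, 78), (4, 103), (5, 115), (6, 111), (7, 105), (8, 108), (9, 114), (10, 111), (11, 108), (12, 110), (13, 107), (14, 103), (15, 207), (16, 204), (17, 204), (18, 200), (19, 200), (20, 203), (21, 200), (22, 199), (23, 203), (24, 201)]
0.022 [(-19, 254), (-18, 254), (-17, 254), (-16, 254), (-15, 254), (-14, 254), (-13, 254), (-12, 254), (-11, 254), (-10, 254), (-9, 254), (-8, 254), (-7, 254), (-6, 254), (-5, 254), (-4, 254), (-3, 254), (-2, 255), (-1, 245), (0, 110), (0, 114), (1, 133), (2, 116), (3, 91), (4, 103), (5, 153), (6, 206), (7, 202), (8, 203), (9, 203), (10, 198), (11, 203), (12, 203), (13, 201), (14, 198), (15, 202), (16, 200), (17, 203), (18, 199), (19, 201), (20, 199), (21, 200), (22, 199), (23, 198), (24, 199)]
```

Request:
{"fn": "carry_out", "kwargs": {
  "plan": [
    [[0.001,0.008,0.01],[0,0,0],0],
    [[0,0,0.02],[0,0,0],0],
    [[0,0,0.02],[0,0,0],0],
    [[0,0,0.02],[0,0,0],0],
    [[0,0,0.02],[0,0,0],0],
    [[0,0,0.02],[0,0,0],0],
    [[0,0,0.015],[0,0,0],0],
    [[0,0,0.006],[0,0,0],0],
    [[0,0,0],[0,0,0],0]
  ]
}}

```text
time_s: 8.67
tcp_pos: [0.6567, -0.0512, 0.1933]
eef_rot: [180.0, 0.1, -172.2]
contact_force: [-1.2, 0.1, 0.1]
gripper_width: 0.0874
```

Run:
```python
from h import *
rep(.159,(.0365,-.104,.034)); im,q=foot(); 
for a,b in((-.09,-.05),(-.05,.05)):
    s=q[(q[:,1]>a)&(q[:,1]<b)&(q[:,0]>.02)]; print(len(s),np.percentile(s[:,0],[2,50,98]) if len(s) else "")
```

```text
t 8.67 tcp [ 0.6567 -0.0512  0.1933] rpy [ 1.7998e+02  1.1000e-01 -1.7220e+02] pt stand [ 0.0357 -0.104 ] z 0.0343 F [-1.2  0.1  0.1] w 0.0874 j6 -94.7
 need tool shift [-0.      0.0008  0.0003]
mark 0 
lever 5417 0.6960635 [-0.00266046 -0.09035033] [ 0.09993821 -0.03668877]
1314 [0.02959782 0.03848839 0.04443736]
7515 [0.02945355 0.03688503 0.04444927]
```

Request:
{"fn": "carry_out", "kwargs": {
  "plan": [
    [[0,0.001,0],[0,0,0],60],
    [[0,0,0],[0,0,0],120],
    [[0,0,0],[0,0,0],180],
    [[0,0,0],[0,0,0],255],
    [[0,0,0],[0,0,0],255],
    [[0,0,0],[0,0,0],255],
    [[0,0,0],[0,0,0],255],
    [[0,0,0],[0,0,0],255],
    [[0,0,0],[0,0,0],255],
    [[0,0,0],[0,0,0],255]
  ],
  "grip_force": 25
}}

```text
time_s: 9.55
tcp_pos: [0.6575, -0.0498, 0.1947]
eef_rot: [179.9, 0.3, -172.2]
contact_force: [3.8, 10.4, 0.1]
gripper_width: 0.0265
```

```bash
python3 -c "
from h import *
rep(.159,(.068,-.104,.034))"
```

```text
t 9.55 tcp [ 0.6575 -0.0498  0.1947] rpy [ 179.94    0.33 -172.16] pt stand [ 0.0371 -0.1056] z 0.0357 F [ 3.8 10.4  0.1] w 0.0265 j6 -94.7
 need tool shift [0.0016 0.0309 0.0017]
```

Run:
```python
from h import *
im,q=foot(); s=r.capture("side")
rep()
save("grip1",np.hstack([cv2.resize(im,(480,300)),cv2.resize(s[90:180,260:356],(320,300),interpolation=cv2.INTER_CUBIC)]))
for a,b in((-.09,-.05),(-.05,.05)):
    s=q[(q[:,1]>a)&(q[:,1]<b)&(q[:,0]>.02)]; print(len(s),np.percentile(s[:,0],[2,50,98]) if len(s) else "")
```

```text
mark 0 
lever 5211 0.784873 [-0.00311361 -0.10860368] [ 0.06249667 -0.03676866]
t 9.65 tcp [ 0.6589 -0.0487  0.1952] rpy [ 179.89    0.58 -172.14] pt stand [ 0.0382 -0.1078] z 0.0362 F [ 7.3  6.9 -1.8] w 0.0184 j6 -94.7
1476 [0.02973349 0.0386414  0.04439557]
7249 [0.02945352 0.03706701 0.04443983]
```

View pics/grip1.png

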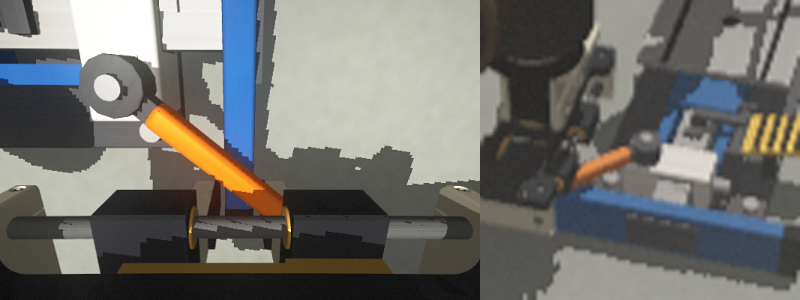

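Request:
{"fn": "carry_out", "kwargs": {
  "plan": [
    [[0,0,0],[0,0,0],150],
    [[0,0,0],[0,0,0],150],
    [[0,0,0],[0,0,0],150],
    [[-0.003,0,0],[0,0,0],150],
    [[-0.002,0,0.001],[0,0,0],150],
    [[0,0,0],[0,0,0],150]
  ],
  "grip_force": 25
}}

```text
time_s: 10.15
tcp_pos: [0.6619, -0.0499, 0.1932]
eef_rot: [180.0, 0.2, -172.2]
contact_force: [-0.3, 0.7, 0.2]
gripper_width: 0.0359
```

Run:
```python
from h import *
im,q=foot(); rep(.159,(.0368,-.110,.034))
```

```text
mark 0 
lever 4896 0.7799225 [-0.00302983 -0.11132842] [ 0.06821283 -0.03726811]
t 10.2 tcp [ 0.6617 -0.0499  0.1932] rpy [ 1.7998e+02  1.7000e-01 -1.7217e+02] pt stand [ 0.0363 -0.1093] z 0.0342 F [-0.9 -0.9 -0.7] w 0.0363 j6 -94.7
 need tool shift [-0.0007  0.0005  0.0002]
```

Request:
{"fn": "carry_out", "kwargs": {
  "plan": [
    [[0,0,0],[0,0,0],255],
    [[0,0,0],[0,0,0],255],
    [[0,0,0],[0,0,0],255],
    [[0,0,0],[0,0,0],255],
    [[0,0,0],[0,0,0],255],
    [[0,0,0],[0,0,0],255]
  ],
  "grip_force": 25
}}

```text
time_s: 10.7
tcp_pos: [0.6617, -0.0497, 0.1935]
eef_rot: [180.0, 0.2, -172.2]
contact_force: [-1.6, 1.8, -0.2]
gripper_width: 0.0159
```

Run:
```python
from h import *
im,q=foot(); rep(.159,(.068,-.109,.034))
for a,b in((-.09,-.05),(-.05,.05)):
    s=q[(q[:,1]>a)&(q[:,1]<b)&(q[:,0]>.02)]; print(len(s),np.percentile(s[:,0],[2,50,98]) if len(s) else "")
```

```text
mark 0 
lever 4145 0.7626628 [-0.00290809 -0.11205205] [ 0.05587119 -0.03722658]
t 10.75 tcp [ 0.6617 -0.0497  0.1935] rpy [ 179.97    0.2  -172.16] pt stand [ 0.0365 -0.1094] z 0.0345 F [-0.9  0.6  0.3] w 0.0159 j6 -94.7
 need tool shift [0.0004 0.0315 0.0005]
1492 [0.02967693 0.03845064 0.04431518]
6944 [0.02936241 0.03685969 0.04437044]
```

Request:
{"fn": "carry_out", "kwargs": {
  "plan": [
    [[0,0.004,0],[0,0,0],255],
    [[0,0.005,0],[0,0,0],255],
    [[0,0.005,0],[0,0,0],255],
    [[0,0.005,0],[0,0,0],255],
    [[0,0.005,0],[0,0,0],255],
    [[0,0.004,0],[0,0,0],255],
    [[0,0.003,0],[0,0,0],255],
    [[0,0,0],[0,0,0],255],
    [[0,0,0],[0,0,0],255]
  ]
}}

```text
time_s: 11.5
tcp_pos: [0.6575, -0.0188, 0.1935]
eef_rot: [180.0, 0.2, -172.1]
contact_force: [-0.2, -3.9, -0.8]
gripper_width: 0.0159
```

Run:
```python
from h import *
im,q=foot(); np.save("w4.npy",im); save("wrist4",im); rep(.159,(.068,-.109,.034))
for a,b in((-.09,-.05),(-.05,.05)):
    s=q[(q[:,1]>a)&(q[:,1]<b)&(q[:,0]>.045)]; print(len(s),np.percentile(s[:,0],[2,50,98]) if len(s) else "")
```

```text
mark 245 [ 0.00053605 -0.0061785 ]
lever 5665 0.7301377 [-0.00281517 -0.11026425] [ 0.08495129 -0.03739121]
t 11.55 tcp [ 0.6575 -0.0189  0.1935] rpy [ 179.98    0.2  -172.15] pt stand [ 0.0676 -0.1095] z 0.0345 F [ 0.2 -3.3 -1.7] w 0.0157 j6 -97.5
 need tool shift [0.0005 0.0004 0.0005]
3759 [0.06046473 0.06810259 0.07547321]
6935 [0.06050993 0.06802506 0.07550172]
```

View pics/wrist4.png

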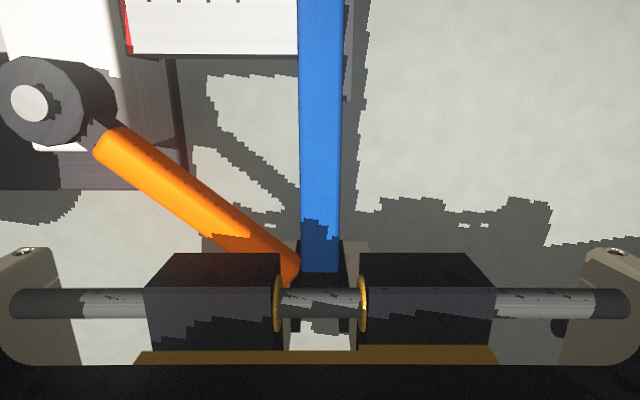

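Request:
{"fn": "carry_out", "kwargs": {
  "plan": [
    [[0,0.0005,0],[0,0,0],255],
    [[0,0,0],[0,0,0],255],
    [[0,0,0],[0,0,0],255],
    [[0.002,0,0],[0,0,0],255],
    [[0.002,0,0],[0,0,0],255],
    [[0.002,0,0],[0,0,0],255],
    [[0.002,0,0],[0,0,0],255],
    [[0.002,0,0],[0,0,0],255],
    [[0.002,0,0],[0,0,0],255],
    [[0.002,0,0],[0,0,0],255],
    [[0.002,0,0],[0,0,0],255],
    [[0.002,0,0],[0,0,0],255]
  ]
}}

```text
time_s: 12.55
tcp_pos: [0.6491, -0.0181, 0.1958]
eef_rot: [179.9, 1.7, -172.0]
contact_force: [38.9, 4.0, -26.1]
gripper_width: 0.0159
```

```bash
cat > chk.py <<'E'
from h import *
im,q=foot(); save("wl",im); rep(.159,(.068,-.043,.034))
for a,b in((-.09,-.05),(-.03,.05)):
    s=q[(q[:,1]>a)&(q[:,1]<b)&(q[:,0]>.045)]; print(len(s),np.percentile(s[:,0],[2,50,98]) if len(s) else "")
E
python3 chk.py
```

```text
mark 700 [ 0.00165179 -0.00396954]
lever 5686 0.71471256 [-0.0025341  -0.10734646] [ 0.08730943 -0.03631434]
t 12.6 tcp [ 0.649  -0.018   0.1958] rpy [ 179.9     1.68 -171.97] pt stand [ 0.0699 -0.1052] z 0.0369 F [ 37.6   1.9 -25.6] w 0.0161 j6 -97.7
 need tool shift [ 0.0623 -0.0016  0.0011]
3568 [0.06262145 0.07011132 0.07761821]
5136 [0.06265703 0.07015536 0.07766401]
```

Request:
{"fn": "carry_out", "kwargs": {
  "plan": [
    [[-0.004,0,0],[0,0,0],255],
    [[-0.004,-0.001,0],[0,0,0],255],
    [[0,-0.001,0],[0,0,0],255],
    [[0,0,0],[0,0,0],255]
  ],
  "grip_force": 10
}}

```text
time_s: 12.93
tcp_pos: [0.6516, -0.021, 0.1958]
eef_rot: [180.0, 0.8, -172.1]
contact_force: [10.4, -2.4, 1.8]
gripper_width: 0.016
```

```bash
python3 chk.py
```

```text
mark 14 [-0.00027445  0.00115159]
lever 5972 0.6987514 [-0.00238955 -0.10743913] [ 0.08387894 -0.03651502]
t 12.98 tcp [ 0.6516 -0.021   0.1958] rpy [ 179.97    0.81 -172.08] pt stand [ 0.0664 -0.105 ] z 0.0368 F [10.5 -2.5  0.2] w 0.0158 j6 -97.4
 need tool shift [0.062  0.0017 0.0019]
3555 [0.05907424 0.06672162 0.0741335 ]
5066 [0.05918115 0.06661193 0.07417672]
```

Request:
{"fn": "carry_out", "kwargs": {
  "plan": [
    [[0.001,0.001,0],[0,0,0],255],
    [[0.002,0.001,0],[0,0,0],255],
    [[0.002,0,0],[0,0,0],255],
    [[0.002,0,0],[0,0,0],255],
    [[0.002,0,0],[0,0,0],255],
    [[0.002,0,0],[0,0,0],255],
    [[0.002,0,0],[0,0,0],255]
  ],
  "grip_force": 10
}}

```text
time_s: 13.57
tcp_pos: [0.6423, -0.0195, 0.1972]
eef_rot: [179.9, 1.4, -172.0]
contact_force: [26.5, 1.3, -8.5]
gripper_width: 0.0158
```

```bash
python3 chk.py
```

```text
mark 747 [0.00116712 0.00035849]
lever 6433 0.57109225 [-0.0014678  -0.10000779] [ 0.08681033 -0.03454969]
t 13.62 tcp [ 0.6422 -0.0194  0.1972] rpy [ 179.94    1.45 -171.98] pt stand [ 0.0693 -0.0976] z 0.0383 F [24.1  1.1 -6.5] w 0.0164 j6 -97.8
 need tool shift [ 0.0547 -0.0011  0.0029]
3174 [0.06194666 0.06958741 0.07686734]
5901 [0.06195012 0.06948232 0.07695955]
```

Request:
{"fn": "carry_out", "kwargs": {
  "plan": [
    [[0.002,-0.001,0],[0,0,0],255],
    [[0.002,0,0.001],[0,0,0],255],
    [[0.002,0,0],[0,0,0],255],
    [[0.002,0,0.001],[0,0,0],255],
    [[0.002,0,0],[0,0,0],255],
    [[0.002,0,0],[0,0,0],255],
    [[0.002,0,0],[0,0,0],255],
    [[0.002,0,0],[0,0,0],255]
  ],
  "grip_force": 10
}}

```text
time_s: 14.28
tcp_pos: [0.6266, -0.0233, 0.1961]
eef_rot: [180.0, 1.4, -172.0]
contact_force: [22.6, -4.5, 0.4]
gripper_width: 0.016
```

```bash
python3 chk.py
```

```text
mark 239 [2.46475111e-04 8.43703503e-05]
lever 3760 0.41158092 [ 0.00060315 -0.06947658] [ 0.08384075 -0.0316276 ]
t 14.33 tcp [ 0.6263 -0.0234  0.196 ] rpy [ 179.99    1.41 -171.97] pt stand [ 0.0673 -0.0813] z 0.0371 F [20.7 -3.4  1.5] w 0.0162 j6 -97.9
 need tool shift [0.0383 0.0008 0.0022]
1557 [0.06030649 0.06853887 0.07485026]
7711 [0.06009895 0.06760283 0.07510554]
```

Request:
{"fn": "carry_out", "kwargs": {
  "plan": [
    [[0.002,0.0005,0],[0,0,0],255],
    [[0.002,0.0005,0],[0,0,0],255],
    [[0.002,0.0005,0.001],[0,0,0],255],
    [[0.002,0,0],[0,0,0],255],
    [[0.002,0,0],[0,0,0],255],
    [[0.002,0,0],[0,0,0],255]
  ],
  "grip_force": 10
}}

```text
time_s: 14.83
tcp_pos: [0.6152, -0.0237, 0.1955]
eef_rot: [-180.0, 1.5, -171.9]
contact_force: [24.1, -7.3, 1.7]
gripper_width: 0.0158
```

```bash
python3 chk.py
```

```text
mark 465 [ 8.11647799e-04 -2.86933230e-05]
lever 2666 0.29228663 [ 0.00225652 -0.0604728 ] [ 0.08526939 -0.02845225]
t 14.88 tcp [ 0.6149 -0.0237  0.1954] rpy [-179.99    1.5  -171.94] pt stand [ 0.0685 -0.0701] z 0.0365 F [22.7 -7.1  2.6] w 0.016 j6 -98.2
 need tool shift [ 0.0272 -0.0004  0.0018]
809 [0.06137286 0.06936102 0.07593514]
8825 [0.06122126 0.06872566 0.07621582]
```

Request:
{"fn": "carry_out", "kwargs": {
  "plan": [
    [[0.002,0,0],[0,0,0],255],
    [[0.002,0,0.001],[0,0,0],255],
    [[0.002,0,0],[0,0,0],255],
    [[0.002,0.0005,0],[0,0,0],255],
    [[0.002,0,0],[0,0,0],255],
    [[0.002,0,0],[0,0,0],255]
  ],
  "grip_force": 10
}}

```text
time_s: 15.38
tcp_pos: [0.6044, -0.0238, 0.195]
eef_rot: [180.0, 1.7, -171.9]
contact_force: [25.6, -0.1, 3.2]
gripper_width: 0.016
```

```bash
python3 chk.py
```

```text
mark 734 [0.00199859 0.00070499]
lever 1709 0.14906934 [ 0.00328418 -0.04938723] [ 0.0866852 -0.0276041]
t 15.43 tcp [ 0.6041 -0.0237  0.195 ] rpy [ 179.96    1.69 -171.89] pt stand [ 0.0702 -0.06  ] z 0.0361 F [23.2  0.3  4.1] w 0.0155 j6 -98.4
 need tool shift [ 0.0171 -0.0021  0.0016]
879 [0.06292652 0.07020526 0.07741333]
9684 [0.06277473 0.0702719  0.07780219]
```

Request:
{"fn": "carry_out", "kwargs": {
  "plan": [
    [[0.002,-0.001,0],[0,0,0],255],
    [[0.002,-0.0005,0],[0,0,0],255],
    [[0.002,0,0],[0,0,0],255],
    [[0.002,0,0],[0,0,0],255],
    [[0.002,0,0],[0,0,0],255]
  ],
  "grip_force": 10
}}

```text
time_s: 15.85
tcp_pos: [0.5935, -0.0265, 0.1943]
eef_rot: [180.0, 1.5, -171.9]
contact_force: [22.2, -2.8, 4.0]
gripper_width: 0.016
```

```bash
python3 chk.py
```

```text
mark 519 [0.00150772 0.00122522]
lever 1369 0.020759076 [ 0.00389089 -0.03920425] [ 0.08603644 -0.02469309]
t 15.9 tcp [ 0.5932 -0.0266  0.1943] rpy [ 179.95    1.5  -171.92] pt stand [ 0.0688 -0.0483] z 0.0353 F [19.2  0.4  3.9] w 0.0155 j6 -98.4
 need tool shift [ 0.0053 -0.0007  0.0012]
1050 [0.06175745 0.06906106 0.07631082]
8826 [0.0616817  0.06917017 0.07664598]
```

Request:
{"fn": "carry_out", "kwargs": {
  "plan": [
    [[0.002,-0.0005,0],[0,0,0],255],
    [[0.002,0,0],[0,0,0],255],
    [[0,0,0],[0,0,0],255],
    [[0,0,0],[0,0,0],255]
  ],
  "grip_force": 12
}}

```text
time_s: 16.23
tcp_pos: [0.5917, -0.027, 0.1944]
eef_rot: [179.9, 1.8, -171.9]
contact_force: [30.1, 2.4, -4.6]
gripper_width: 0.0157
```

```bash
python3 chk.py
```

```text
mark 484 [0.00146299 0.00132295]
lever 1330 0.007975796 [ 0.0038547  -0.03439099] [ 0.08471076 -0.0239003 ]
t 16.28 tcp [ 0.5917 -0.027   0.1944] rpy [ 179.94    1.79 -171.86] pt stand [ 0.0687 -0.0475] z 0.0355 F [29.8  1.1 -3.9] w 0.0161 j6 -98.4
 need tool shift [ 0.0046 -0.0007  0.0013]
1042 [0.06161607 0.06888064 0.07607374]
8765 [0.06150314 0.06896209 0.07645508]
```

View pics/wl.png

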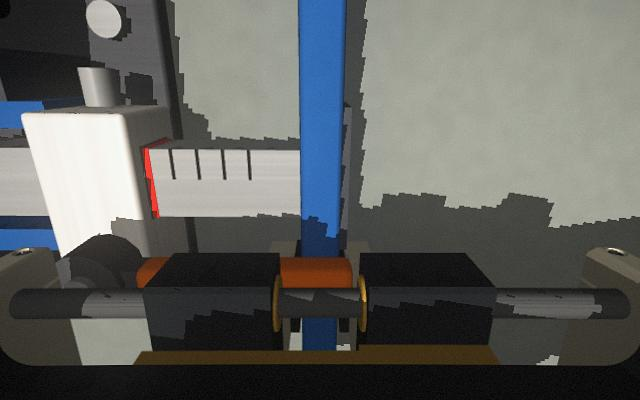

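Run:
```python
from h import *
im=r.capture("wrist"); w=cal("wrist"); hsv=cv2.cvtColor(im,cv2.COLOR_RGB2HSV); m=cv2.inRange(hsv,(4,150,60),(18,255,255)); m[:240]=0;m[300:]=0
rows=[]
for u in range(130,355):
    v=np.nonzero(m[:,u])[0]
    if len(v)>4: rows.append((u,v.min(),v.max()))
rows=np.array(rows)
S=lambda uv:np.array([stand(p) for p in onz(w,uv,.070)])
E1=S(rows[:,:2]); a=E1[:,0]<.03
for n,k in(("near",a),("far",~a)): print(n,k.sum(),np.median(E1[k],0), E1[k].min(0),E1[k].max(0))
rep()
t=cv2.inRange(cv2.cvtColor(r.capture("scene"),cv2.COLOR_RGB2HSV),(20,120,110),(35,255,255)); s=r.capture("scene"); q=r.capture("side")
save("fin",np.hstack([cv2.resize(s[150:270,150:310],(400,300)),cv2.resize(q[90:180,260:380],(400,300))]))
```

```text
near 31 [ 0.01033831 -0.01953059] [ 0.00393008 -0.02676586] [ 0.01555965 -0.01912053]
far 76 [ 0.06699747 -0.01926226] [ 0.05283287 -0.03075535] [ 0.08029472 -0.01882675]
t 16.33 tcp [ 0.5917 -0.027   0.1944] rpy [ 179.94    1.79 -171.86] pt stand [ 0.0687 -0.0476] z 0.0355 F [29.1  1.5 -5.6] w 0.016 j6 -98.4
```

View pics/fin.png

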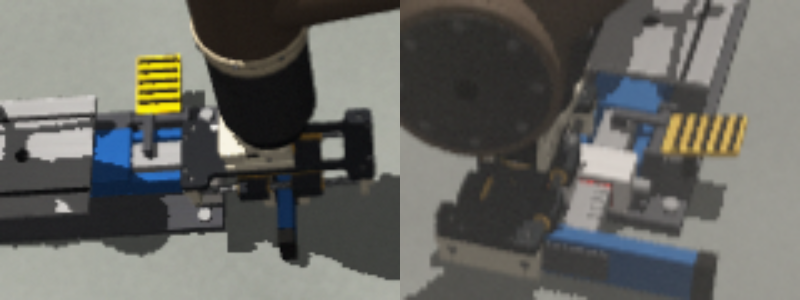

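Request:
{"fn": "carry_out", "kwargs": {
  "plan": [
    [[-0.001,0,0],[0,0,0],255],
    [[-0.001,0,0],[0,0,0],255],
    [[0,0,0],[0,0,0],255],
    [[0,0,0],[0,0,0],255],
    [[0,0,0],[0,0,0],255],
    [[0,0,0],[0,0,0],255]
  ],
  "grip_force": 12
}}

```text
time_s: 16.98
tcp_pos: [0.5923, -0.0269, 0.1944]
eef_rot: [179.9, 1.6, -171.9]
contact_force: [23.1, 2.8, 2.2]
gripper_width: 0.0159
```

```bash
python3 chk.py && python3 -c "
from h import *
r.close_job(); rep()"
```

```text
mark 483 [0.0014457  0.00128172]
lever 1347 0.008190871 [ 0.00386748 -0.03888869] [ 0.08526197 -0.02419195]
t 17.03 tcp [ 0.5923 -0.0269  0.1944] rpy [ 179.93    1.6  -171.89] pt stand [ 0.0686 -0.0476] z 0.0354 F [22.5  1.7  1.4] w 0.016 j6 -98.4
 need tool shift [ 0.0046 -0.0006  0.0013]
1044 [0.06156922 0.0688258  0.07606213]
8730 [0.0614531  0.06892894 0.07641184]
the job is handed in; nothing more can be done
the job is handed in; nothing more can be done
```

I pressed the pedal to its stop and released it, and the leg sprang off its catch. I then gripped the foot on the lever side, drew the leg to its mark, swept the lever shut along the foot, and handed in still gripping, at about 17 s.

**Last checks before hand-in:**
- **Leg:** the red line was 1.0 to 1.5 mm outside the collar face, by camera and arm position. The limit is 4 mm.
- **Lever:** it was parallel to the leg within about 0.01 rad in the wrist picture, so shut.
- **Pedal:** it looked up in the scene and side pictures; I did not measure its angle.
- **Grip:** the fingers were closed on the 16 mm foot at a 12 N setting, with about 23 N of sideways load left on the wrist.

**What went wrong on the way:**
- **First grip:** the outer finger caught the lever tip and pushed the lever to about its open limit. I opened the hand, moved 4 mm outward and gripped again.
- **First sweep:** it stuck on friction at a 25 N grip, with the wrist force reaching about 47 N and the leg about 2 mm past its mark. I eased back and finished at 10 to 12 N, with the leg within about 2.2 mm of its mark.

I made no final check of the other things on the desk. The arm's path kept clear of them.

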